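# Air the lacquered coil under its dish lid

### The arm

A 6-joint arm with a two-finger parallel gripper is mounted at the origin on the work surface. World frame = base frame: x ahead of the robot, y to its left, z up, the work surface at z = 0. Lengths are in mm, angles in rad, forces in N, time in s.
With the tool pointing down it reaches from about 350 to 975 mm from the base axis. Payload 7.1 kg.
Tool frame: the origin (TCP) lies at the very end of the fingers, on their centre line; the grasp point (between the pads) lies ctrl.hold_point_z behind it (ctrl.hold_point_z is the distance from the TCP to the grasp point, in mm); z points along the fingers, y is the line along which they close (so a half turn about z gives the same grasp; the last joint's range is limited). The gripper opens to 88 mm and grips with 3 to 60 N. Pads are 20 mm wide; open, the fingers measure 115 mm over their backs; the gripper's body (75 mm by 178 mm) begins 61 mm behind the grasp point.
Start: joints at [-1.131, 0.423, 1.63, -0, 1.089, -0.019], TCP at [276.809, -560.34, 222.675] pointing down, gripper open.
Joint ranges: [-3, 3], [-0.9, 2.11], [0.09, 2.58], [-1.31, 4.45], [0.11, 2.69], [-2.54, 2.54]. Speed limits (rad/s): [2.39, 2.39, 3.01, 3.14, 3.14, 3.14].

### API

Orientations are given as a rotation vector (axis times angle).
In Python, from workcell import ctrl gives the robot as it stands. The module is installed in compiled form; this text tells all that it offers.
- The arm moves only by the shell command python3 -m creep 'ROWS'. ROWS is JSON, a list of rows, each an object with "translation": the shift along the tool's x, y, z in mm, a list of three; "angular": the turn, a rotation vector about the tool's x, y, z in rad, a list of three; "jaw": the opening, from 0 (shut) to 1 (fully open). A call has exactly 8 rows; each row is the pose to reach, as a shift and turn from the pose commanded when the call began, along the tool's axes at that moment; what a row does not reach only later rows make up. A row lasts 1/8 s, in which the tool goes at most 62.5 mm and 10.7 degrees, less where a joint would pass 70% of its speed; a pose out of reach is approached as far as the arm can. A call with a gripper value outside its range is refused whole. The fingers move at their own pace and stop on an object; the grip force is fixed at half the most. Time passes only in rows, so rows that repeat a pose let the fingers close, or fill a call up. It gives the time, the measured TCP pose, the force, the opening and the grip force at its end, in the units of the state.
- ctrl.get_obs(): the state, without advancing time (a new reading comes with each control period).
- ctrl.get_image(name): name is "scene" or "top" or "wrist"; returns the picture (400x640x3 uint8, red, green, blue); there is no depth.
- ctrl.camera_info(name): a dict with "camera_matrix" (3x3 intrinsics, pixels), "distortion" ([k1, k2, p1, p2, k3] as OpenCV has them; the pictures are not rectified), "world_from_camera" (4x4, takes a point from camera to world coordinates). Camera axes: x right, y up, looking along -z (the intrinsics and any distortion apply to the point x, -y, -z); pixel columns grow to the right and rows downward; lengths in mm; the calibration is good to about 2 mm. A picture is of the moment at which its call begins: read the wrist's pose just before it. camera_info takes no time and is no camera call; for the wrist camera it gives the pose at the moment of the call.
- ctrl.close_job(): hands the job in; it is judged then, once.
Trained networks look in the newest picture that a camera, given by its name, has taken for a name from the list of things; names that differ only in an ending like _2 or _b are one class to them, and where a whole thing is asked for, a point or a joint stands for the part that bears it (a point fixed in the world has none). Each returns a list of dicts, best first, with "score" (0 to 1); they miss things now and then, are a little off and sometimes report something else, mostly with a low value. They report only what shows in the picture. A call takes as long as a camera call. They do not tell look-alikes from the thing itself.
- ctrl.look_for(camera, label): "rect" ([left, top, right, bottom] in pixels, round what is visible of it).
The state is a dict: "t": time; "qpos": joint angles; "qvel": joint speeds; "joint_torque": joint torques, N m; "ee_pos": TCP position; "orientation": TCP orientation; "ft_force": force on the tool from outside, world axes, zero at the start; "moment": the same for the moment, N m; "width": finger opening in mm; "grasp_force": force on a finger pad.
Only numpy, scipy, OpenCV 4.12 (cv2) and the standard library are available. Lean on these libraries where they do the work, as an engineer would, in place of code of your own. Each camera call takes 0.05 s, during which the arm holds its last target. There are 200 camera calls.

### The job

The small coil in the little glass dish is curing: move the brass weight from its lid onto the cork coaster, then grip the lid and tip up one edge, the opposite edge staying down at the dish, until the raised edge is just clear of the dish (about 15 degrees), and keep it so for two seconds. Lower the lid again without letting it fall shut, so that it sits centred and flat on the dish, let go of it, and only then stand the weight back on the middle of the lid. Never lift the lid right off or shove the dish about, and leave the bottle, spool and wide dish where they are.

Things in the scene. Friction and masses are not known exactly. Their poses are not given: they have to be found in the camera images.
- dish_bottom (a point): Centre of the underside of the small round glass dish, which stands loose on the work surface (z = 0); z axis up. The dish is 52 mm across outside, 24 mm high, wall 3 mm, about 0.3 kg, with a small copper coil inside. It is the narrower of the two lidded dishes, the one that starts with the brass weight on it.
- lid_center (a point): Centre (half-way up) of the small dish's loose aluminium lid, a round cap 64 mm across, 10 mm high, z axis up: 3 mm top plate, 7 mm skirt below it, 58 mm across inside (3 mm play round the dish). Seated, its plate rests on the dish rim: this point is 22 mm, the lid's top 27 mm above the dish's underside. About 50 g, no knob: grip it across its outside from above. Tipped, it pivots on the rim.
- weight_center (a point): Centre (half-way up) of the loose brass weight, an upright plain cylinder 34 mm across and 40 mm high, about 0.28 kg; z axis along the cylinder. Starts upright on the middle of the lid.
- coaster_top (a point): Centre of the top face of the round cork coaster, 72 mm across, 5 mm thick, fixed to the work surface.
- bottle_center (a point): Centre of the loose upright amber bottle with black cap, 44 mm across, 110 mm high, some 85 to 100 mm (centre to centre) from the small dish. Leave it alone.
- spool_center (a point): Centre of the loose upright spool of copper wire with white flanges, 44 mm across, 50 mm high, some 85 to 100 mm from the small dish, about a quarter turn round it from the bottle. Leave it alone.
- wide_dish_center (a point): Centre of the other, wider lidded dish, 88 mm across, 26 mm high, beside the coaster (100 to 110 mm centre to centre). Leave it alone.
- driver_center (a point): Middle of a wooden-handled screwdriver fixed to the surface near the coaster, 140 mm long along this point's y axis, 18 mm thick.
Mind the look-alikes: they are no part of the job. Of the things that look like the part that bears lid_center, the largest one is meant.

How it is judged (in metres and radians):
On the way, in this order (a step that is already met when the one before it is completed fails the run):
1. the weight stands upright on the coaster, let go (horizontal distance between weight_center and coaster_top below 0.02 m and z of weight_center in the frame of coaster_top between 0.017 and 0.023 m and angle between weight_center's own z axis and vertical below 0.06 rad and contact force between weight and the fingers below 0.1 N and z of lid_center in the frame of dish_bottom between 0.02 and 0.024 m and angle between lid_center's own z axis and vertical below 0.04 rad and horizontal distance between lid_center and dish_bottom below 0.0045 m), for 0.2 s.
2. the lid is tipped 8 to 30 degrees with its lower edge still at the dish (lid centre at most 18 mm above its seat), and kept so (angle between lid_center's own z axis and vertical between 0.14 and 0.52 rad and z of lid_center in the frame of dish_bottom below 0.04 m), for 1.5 s.
3. the lid sits flat and centred on the dish again, let go, the weight still on the coaster (z of lid_center in the frame of dish_bottom between 0.02 and 0.024 m and angle between lid_center's own z axis and vertical below 0.04 rad and horizontal distance between lid_center and dish_bottom below 0.0045 m and horizontal distance between weight_center and coaster_top below 0.02 m and z of weight_center in the frame of coaster_top between 0.017 and 0.023 m and angle between weight_center's own z axis and vertical below 0.06 rad and contact force between lid and the fingers below 0.1 N), for 0.2 s.
At the end, for the whole second after the job is handed in: The lid sits flat (within 2 degrees) and centred (within 4.5 mm, skirt round the dish) on the small dish, the weight stands upright within 8 mm of the lid's middle, the dish is within 15 mm of where it began, everything is released and at rest (z of lid_center in the frame of dish_bottom between 0.02 and 0.024 m and angle between lid_center's own z axis and vertical below 0.04 rad and horizontal distance between lid_center and dish_bottom below 0.0045 m and horizontal distance between weight_center and lid_center below 0.008 m and z of weight_center in the frame of lid_center between 0.022 and 0.028 m and angle between weight_center's own z axis and vertical below 0.06 rad and distance of dish_bottom from where it was at the start of the episode below 0.015 m and linear speed of each of weight, lid below 0.02 m/s and contact force between weight and the fingers below 0.1 N); the robot touches nothing.
It fails at once if the lid lifted right off or carried away (centre over 22 mm above its seat or over 15 mm to the side of the dish) (z of lid_center in the frame of dish_bottom above 0.044 m or horizontal distance between lid_center and dish_bottom above 0.015 m).
It fails at once if the lid raised flat instead of edge-first (more than 7 mm up with under 3 degrees of tilt) (z of lid_center in the frame of dish_bottom above 0.029 m and angle between lid_center's own z axis and vertical below 0.05 rad).
It fails at once if the lid let fall shut (tipped over 5 degrees with no finger on it) (angle between lid_center's own z axis and vertical above 0.09 rad and contact force between lid and the fingers below 0.02 N).
It fails at once if the dish shoved over 20 mm or tipped (distance of dish_bottom from where it was at the start of the episode above 0.02 m or angle between dish_bottom's own z axis and vertical above 0.15 rad).
It fails at once if a bystander moved over 15 mm (distance of any of bottle_center, spool_center, wide_dish_center from where it was at the start of the episode above 0.015 m).
It also fails if it takes over 72 s, if anything falls off the work surface, if the arm or the gripper's body presses on something with over 40 N, if the wrist force passes 120 N, or if a joint passes its speed limit or range.

## Working session

There is one attempt and no reset: what is moved stays moved. The work goes in short steps, Python scripts to look and compute and a shell command to move; the robot and the scene stay as the last step left them, time stands still between calls to the robot, and variables do not carry over. Pictures are saved under pics/ and viewed, at most 13 in all, crops included, and the job is handed in when it is done.

```bash
mkdir -p pics; cat > h.py <<'E'
import numpy as np, cv2
from scipy.spatial.transform import Rotation as R
from workcell import ctrl
def ray(cam,px):
    c=ctrl.camera_info(cam);K=np.array(c["camera_matrix"],float);d=np.array(c["distortion"],float)
    T=np.array(c["world_from_camera"],float)
    u=cv2.undistortPoints(np.array([[px]],float),K,d)[0,0]
    return T[:3,3],T[:3,:3]@np.array([u[0],-u[1],-1])
def at_z(cam,px,z):
    o,v=ray(cam,px);return o+v*(z-o[2])/v[2]
def proj(cam,P):
    c=ctrl.camera_info(cam);T=np.linalg.inv(np.array(c["world_from_camera"],float))
    q=(T[:3,:3]@np.array(P,float).reshape(-1,3).T).T+T[:3,3];q=q*[1,-1,-1]
    return cv2.projectPoints(q,np.zeros(3),np.zeros(3),np.array(c["camera_matrix"],float),np.array(c["distortion"],float))[0][:,0]
def snap(cam,name):
    im=np.array(ctrl.get_image(cam));cv2.imwrite(f"pics/{name}.png",im[...,::-1]);return im
def totool(v):
    return R.from_rotvec(ctrl.get_obs()["orientation"]).inv().apply(v)
E
python3 - <<'E'
from h import *
o=ctrl.get_obs();print(o["ee_pos"],o["orientation"],o["width"],ctrl.hold_point_z,R.from_rotvec(o["orientation"]).as_matrix().round(3))
for c in("top","scene","wrist"):
    snap(c,c+"0");i=ctrl.camera_info(c);print(c,np.array(i["world_from_camera"]).round(2).tolist())
    for n in("dish_bottom","lid_center","weight_center","coaster_top","bottle_center","spool_center","wide_dish_center","driver_center"):
        print(n,[(round(r["score"],2),np.round(r["rect"]).tolist()) for r in ctrl.look_for(c,n)][:4])
print(ctrl.get_obs()["t"])
a=cv2.imread("pics/top0.png");b=cv2.imread("pics/scene0.png");
cv2.imwrite("pics/both.png",np.vstack([cv2.resize(a,(480,300)),cv2.resize(b,(480,300))]))
E
```

```text
[ 276.58298957 -559.87680082  221.92448063] [-3.05789708e+00 -7.14023336e-01  4.79298359e-04] 87.79191021521304 18.700000000000003 [[ 0.897  0.443 -0.001]
 [ 0.443 -0.897  0.001]
 [ 0.    -0.001 -1.   ]]
top [[-0.01, 0.99, -0.11, 439.19], [-1.0, -0.01, -0.0, -15.64], [-0.01, 0.11, 0.99, 1122.0], [0.0, 0.0, 0.0, 1.0]]
dish_bottom []
lid_center [(0.81, [183.0, 201.0, 210.0, 229.0]), (0.77, [231.0, 169.0, 252.0, 190.0]), (0.74, [162.0, 149.0, 188.0, 171.0])]
weight_center [(0.53, [184.0, 205.0, 205.0, 220.0])]
coaster_top [(0.95, [350.0, 202.0, 387.0, 238.0])]
bottle_center [(0.57, [159.0, 247.0, 188.0, 268.0])]
spool_center [(0.72, [225.0, 217.0, 249.0, 239.0])]
wide_dish_center [(0.57, [366.0, 151.0, 406.0, 193.0]), (0.52, [351.0, 199.0, 388.0, 238.0])]
driver_center [(0.92, [338.0, 255.0, 400.0, 279.0])]
scene [[0.73, -0.48, 0.48, 938.69], [0.68, 0.52, -0.51, -453.45], [-0.0, 0.7, 0.71, 648.04], [0.0, 0.0, 0.0, 1.0]]
dish_bottom []
lid_center [(0.73, [381.0, 181.0, 399.0, 199.0]), (0.56, [374.0, 150.0, 397.0, 166.0]), (0.5, [423.0, 163.0, 441.0, 177.0])]
weight_center [(0.71, [382.0, 138.0, 395.0, 156.0])]
coaster_top [(0.62, [264.0, 225.0, 294.0, 253.0])]
bottle_center [(0.74, [361.0, 102.0, 376.0, 147.0])]
spool_center [(0.59, [346.0, 150.0, 364.0, 177.0])]
wide_dish_center [(0.92, [282.0, 252.0, 325.0, 294.0])]
driver_center [(0.84, [226.0, 210.0, 257.0, 224.0])]
wrist [[0.44, 0.86, 0.26, 347.29], [-0.9, 0.42, 0.13, -524.73], [-0.0, -0.29, 0.96, 385.03], [0.0, 0.0, 0.0, 1.0]]
dish_bottom []
lid_center []
weight_center []
coaster_top []
bottle_center []
spool_center []
wide_dish_center []
driver_center []
1.35
```

View pics/top0.png

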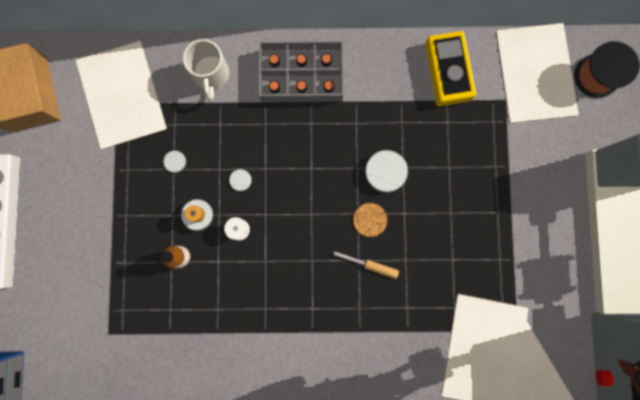

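View pics/scene0.png

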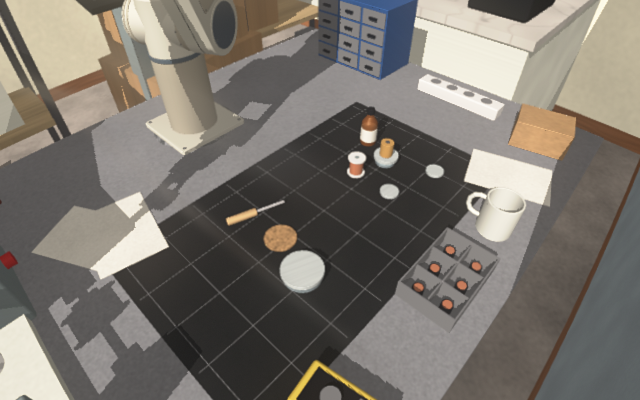

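Top view: the lid under the brass weight is at (197,214). It could be mistaken for the loose small caps at (175,161) and (240,180), or for the wide dish at (387,171). I choose the one at (197,214) because it carries the weight. The coaster is at (370,220), the bottle at (175,258), the spool at (237,228) and the driver at (368,267).

```bash
python3 - <<'E'
from h import *
for n,p,z in(("lid",(197.5,214.5),25),("weightTop",(194,213),67),("coaster",(369,220),5),("bottle_top",(169.5,257),110),("spool",(237,228),50),("wide",(386.5,172),26),("driver",(368,267),9),("cap1",(175,160),8),("cap2",(240.5,180),8)):
    print(n,at_z("top",p,z).round(1))
for n,p,z in(("lid",(386,157),25),("weight mid",(388,147),47),("coaster",(280,238),5),("spool",(356,164),25),("bottle",(369,127),50)):
    print("s",n,at_z("scene",p,z).round(1))
im=cv2.imread("pics/top0.png")[140:280,140:280];im2=cv2.imread("pics/scene0.png")[90:210,330:450]
cv2.imwrite("pics/c.png",np.hstack([cv2.resize(im,(400,400),interpolation=2),cv2.resize(im2,(400,400),interpolation=2)]))
E
```

```text
lid [529.3 239.4  25. ]
weightTop [529.  236.8  67. ]
coaster [ 515.8 -124.8    5. ]
bottle_top [440.5 272.2 110. ]
spool [498.6 151.8  50. ]
wide [ 616.4 -162.    26. ]
driver [ 415.9 -120.3    9. ]
cap1 [649.9 294.2   8. ]
cap2 [604.7 151.7   8. ]
s lid [538.  231.8  25. ]
s weight mid [531.8 244.7  47. ]
s coaster [ 521.1 -129.1    5. ]
s spool [498.8 156.6  25. ]
s bottle [443.3 279.2  50. ]
```

View pics/c.png

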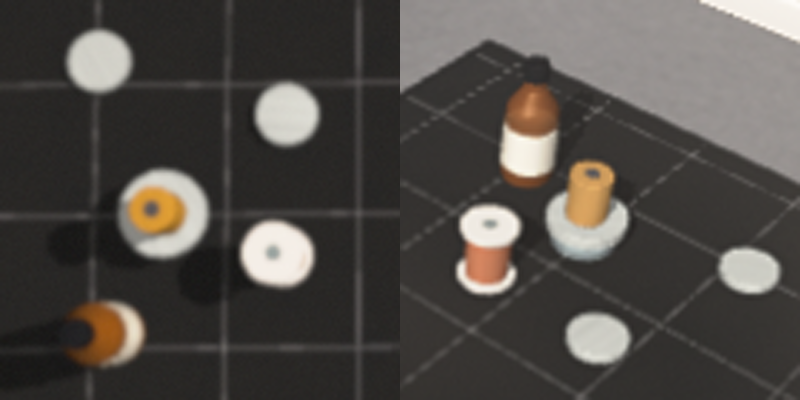

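The crop confirms it: the big lid (about 64 mm) sits on the glass dish with the weight on top, the spool below right and the bottle below left. I'll move above it with tool y turned clear of the bottle.

```bash
python3 -m creep '[{"translation":[36,-38,0],"angular":[0,0,0.02],"jaw":1},{"translation":[72,-75,0],"angular":[0,0,0.04],"jaw":1},{"translation":[109,-113,0],"angular":[0,0,0.06],"jaw":1},{"translation":[145,-151,0],"angular":[0,0,0.08],"jaw":1},{"translation":[182,-189,0],"angular":[0,0,0.1],"jaw":1},{"translation":[218,-227,0],"angular":[0,0,0.12],"jaw":1},{"translation":[254,-265,0],"angular":[0,0,0.14],"jaw":1},{"translation":[290,-302,0],"angular":[0,0,0.14],"jaw":1}]'
python3 - <<'E'
from h import *
o=ctrl.get_obs();print(o["t"],o["ee_pos"].round(1),totool(np.array([515,240,230])-o["ee_pos"]).round(1),R.from_rotvec(o["orientation"]).as_matrix().round(3))
E
```

```text
t: 2.35
ee_pos: [403.5, -159.6, 223.0]
orientation: [3.101, 0.498, 0.001]
ft_force: [0.8, -1.1, -0.4]
width: 88.0
grasp_force: 0.0
2.35 [ 403.5 -159.6  223. ] [ 231.  -344.6   -7. ] [[ 0.95   0.313  0.001]
 [ 0.313 -0.95  -0.   ]
 [ 0.001  0.001 -1.   ]]
```

```bash
python3 -m creep '[{"translation":[33,-49,0],"angular":[0,0,0.03],"jaw":1},{"translation":[66,-98,0],"angular":[0,0,0.06],"jaw":1},{"translation":[99,-148,0],"angular":[0,0,0.09],"jaw":1},{"translation":[132,-197,0],"angular":[0,0,0.12],"jaw":1},{"translation":[165,-246,0],"angular":[0,0,0.14],"jaw":1},{"translation":[198,-295,0],"angular":[0,0,0.14],"jaw":1},{"translation":[231,-345,0],"angular":[0,0,0.14],"jaw":1},{"translation":[231,-345,0],"angular":[0,0,0.14],"jaw":1}]'
python3 - <<'E'
from h import *
o=ctrl.get_obs();print(o["t"],o["ee_pos"].round(1),R.from_rotvec(o["orientation"]).as_matrix().round(3),o["qpos"].round(2))
snap("wrist","w1")
for n in("lid_center","weight_center","bottle_center","spool_center"):
    print(n,[(round(r["score"],2),np.round(r["rect"],1).tolist()) for r in ctrl.look_for("wrist",n)][:4])
print(proj("wrist",[[530,239,27],[530,239,67]]).round(1).tolist())
E
```

```text
t: 3.35
ee_pos: [515.1, 242.6, 222.7]
orientation: [-3.128, -0.287, -0.002]
ft_force: [-0.1, -0.1, -0.4]
width: 87.8
grasp_force: 0.0
3.35 [515.1 242.6 222.7] [[ 0.983  0.182  0.001]
 [ 0.182 -0.983  0.001]
 [ 0.001 -0.001 -1.   ]] [0.42 0.34 1.76 0.   1.04 1.81]
lid_center [(0.89, [292.8, 126.8, 351.0, 190.6]), (0.86, [264.0, 13.7, 310.5, 59.7]), (0.71, [396.4, 80.3, 440.3, 123.2]), (0.48, [533.9, 265.0, 567.2, 285.8])]
weight_center [(0.8, [304.9, 146.5, 338.7, 188.5]), (0.57, [290.8, 130.2, 351.5, 190.0])]
bottle_center [(0.85, [248.7, 208.3, 290.6, 279.7])]
spool_center [(0.6, [370.8, 178.1, 419.1, 229.5]), (0.43, [633.7, 133.9, 640.0, 173.5])]
[[320.1, 158.2], [320.3, 165.7]]
```

View pics/w1.png

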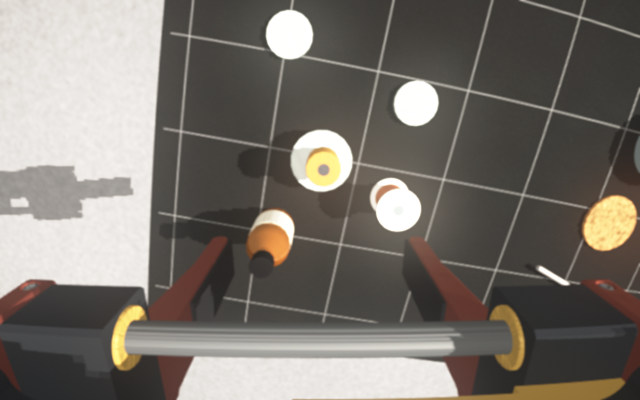

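The wrist view shows the lid centred near (321,160), the top of the weight near (323,170), the bottle cap at (262,263), the spool at (398,210) and the coaster at (609,222).

```bash
python3 - <<'E'
from h import *
im=cv2.imread("pics/w1.png");g=cv2.cvtColor(im,cv2.COLOR_BGR2HSV)
m=((g[...,2]>150)).astype(np.uint8);n,l,s,c=cv2.connectedComponentsWithStats(m)
k=l[142,300];print("lid comp",s[k]);cn=cv2.findContours((l==k).astype(np.uint8),0,1)[0]
e=cv2.fitEllipse(cv2.convexHull(max(cn,key=len)));print(e)
print("lid",at_z("wrist",e[0],26).round(1))
for p in((323.3,169.5),):print("weight top",at_z("wrist",p,67).round(1))
print("bottle",at_z("wrist",(262,263),110).round(1),"spool",at_z("wrist",(398,210),50).round(1),"coaster",at_z("wrist",(609,222),5).round(1))
for z,P in((26,at_z("wrist",e[0],26)),(67,at_z("wrist",e[0],26)+[0,0,41])):
    a=np.linspace(0,6.283,60);r=32 if z==26 else 17
    q=proj("wrist",np.c_[P[0]+r*np.cos(a),P[1]+r*np.sin(a),0*a+z])
    for u in q: cv2.circle(im,tuple(np.round(u).astype(int)),0,(255,0,0),-1)
cv2.imwrite("pics/w1c.png",cv2.resize(im[110:300,230:440],None,fx=2.8,fy=2.8,interpolation=0))
E
```

```text
lid comp [ 266    0  337  241 7736]
((427.9922790527344, 98.80347442626953), (279.9136047363281, 353.18817138671875), 106.50028991699219)
lid [608.6 143.1  26. ]
weight top [526.9 235.6  67. ]
bottle [444.1 275.7 110. ] spool [495.7 152.2  50. ] coaster [ 514.  -127.6    5. ]
```

View pics/w1c.png

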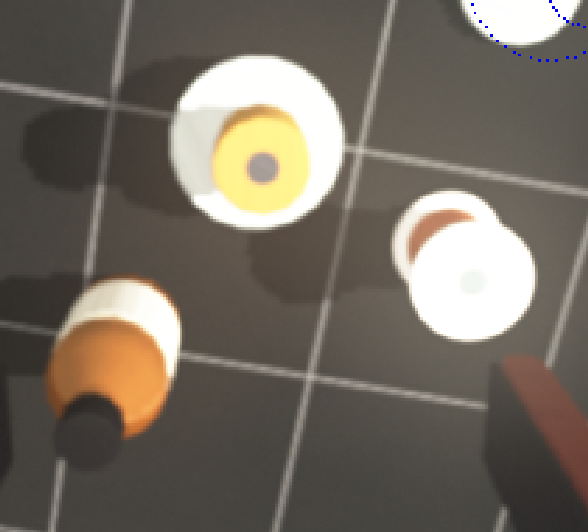

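Lid centre refined to pixel (322,161), weight top to (323.2,169.6).

```bash
python3 - <<'E'
from h import *
L=at_z("wrist",(322,160.9),25.5);W=at_z("wrist",(323.2,169.6),67);print(L.round(1),W.round(1))
for a,b in(((291,160.9),(353,160.9)),): print(np.linalg.norm(at_z("wrist",a,25.5)-at_z("wrist",b,25.5)))
o=ctrl.get_obs();t=np.array([(L[0]+W[0])/2,(L[1]+W[1])/2,110]);print(t,totool(t-o["ee_pos"]).round(1))
E
```

```text
[527.3 236.5  25.5] [526.8 235.7  67. ]
64.8380417672051
[527.03806833 236.07475508 110.        ] [ 12.7   3.8 112.6]
```

```bash
python3 -m creep '[{"translation":[6,2,20],"angular":[0,0,0],"jaw":0.8},{"translation":[13,4,42],"angular":[0,0,0],"jaw":0.8},{"translation":[13,4,65],"angular":[0,0,0],"jaw":0.8},{"translation":[13,4,88],"angular":[0,0,0],"jaw":0.8},{"translation":[13,4,108],"angular":[0,0,0],"jaw":0.8},{"translation":[13,4,120],"angular":[0,0,0],"jaw":0.8},{"translation":[13,4,120],"angular":[0,0,0],"jaw":0.8},{"translation":[13,4,120],"angular":[0,0,0],"jaw":0.8}]'
python3 - <<'E'
from h import *
o=ctrl.get_obs();snap("wrist","w2");print(o["ee_pos"].round(1),o["qpos"].round(2))
for n in("lid_center","weight_center"):
    print(n,[(round(r["score"],2),np.round(r["rect"],1).tolist()) for r in ctrl.look_for("wrist",n)][:2])
print(proj("wrist",[[527.3,236.3,27],[527.3,236.3,67]]).round(1).tolist())
E
```

```text
t: 4.6
ee_pos: [528.3, 237.2, 103.1]
orientation: [-3.129, -0.28, -0.001]
ft_force: [-1.0, -0.2, -0.0]
width: 70.3
grasp_force: 0.0
[528.3 237.2 103.1] [ 0.4   0.52  1.81 -0.    0.81  1.79]
lid_center [(0.89, [268.2, 163.4, 355.0, 240.3]), (0.67, [230.5, 3.0, 299.2, 60.4])]
weight_center [(0.57, [285.7, 188.4, 337.6, 254.6])]
[[320.2, 210.7], [320.6, 231.3]]
```

View pics/w2.png

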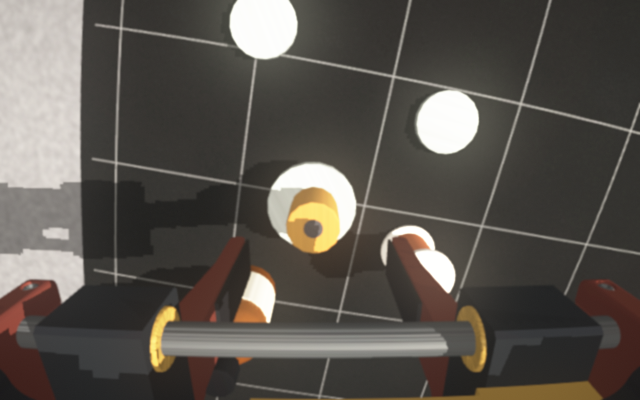

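```bash
python3 - <<'E'
from h import *
o=ctrl.get_obs();print(o["ee_pos"].round(1))
L=at_z("wrist",(312,206),26);W=at_z("wrist",(313.2,229),67);print(L.round(1),W.round(1),totool(L-o["ee_pos"]).round(1),totool(W-o["ee_pos"]).round(1))
im=snap("wrist","w3");g=cv2.cvtColor(im,cv2.COLOR_RGB2HSV)
m=((g[...,0]>15)&(g[...,0]<35)&(g[...,1]>110)&(g[...,2]>225)).astype(np.uint8);m[:, :270]=0;m[:,360:]=0
n,l,s,c=cv2.connectedComponentsWithStats(m);print(s[1:][s[1:,4]>50],c[1:][s[1:,4]>50])
m=((g[...,1]<60)&(g[...,2]>200)).astype(np.uint8);n,l,s,c=cv2.connectedComponentsWithStats(m);k=l[185,312];print(s[k],c[k])
o=ctrl.get_obs();print(o["ee_pos"].round(1))
E
```

```text
[528.3 237.5 103.5]
[529.4 242.8  26. ] [528. 241.  67.] [ 1.9 -5.  77.5] [ 0.3 -3.6 36.5]
[[ 289  189   50   64 1420]] [[320.66267606 220.07042254]]
[ 272  164   85   75 2491] [319.75070253 188.8747491 ]
[528.3 237.5 103.4]
```

The arm was still settling at the earlier look. The fresh estimate is y −3.5 mm, so I'll descend with that and grip the weight.

```bash
python3 -m creep '[{"translation":[0.5,-3.5,10],"angular":[0,0,0],"jaw":0.7},{"translation":[0.5,-3.5,22],"angular":[0,0,0],"jaw":0.65},{"translation":[0.5,-3.5,34],"angular":[0,0,0],"jaw":0.65},{"translation":[0.5,-3.5,46],"angular":[0,0,0],"jaw":0.65},{"translation":[0.5,-3.5,57],"angular":[0,0,0],"jaw":0.65},{"translation":[0.5,-3.5,65],"angular":[0,0,0],"jaw":0.65},{"translation":[0.5,-3.5,65],"angular":[0,0,0],"jaw":0.6},{"translation":[0.5,-3.5,65],"angular":[0,0,0],"jaw":0.55}]'
python3 -m creep '[{"translation":[0,0,0],"angular":[0,0,0],"jaw":0.5},{"translation":[0,0,0],"angular":[0,0,0],"jaw":0.46},{"translation":[0,0,0],"angular":[0,0,0],"jaw":0.43},{"translation":[0,0,0],"angular":[0,0,0],"jaw":0.4},{"translation":[0,0,0],"angular":[0,0,0],"jaw":0.35},{"translation":[0,0,0],"angular":[0,0,0],"jaw":0.3},{"translation":[0,0,0],"angular":[0,0,0],"jaw":0.3},{"translation":[0,0,0],"angular":[0,0,0],"jaw":0.3}]'
```

```text
t: 5.8
ee_pos: [527.9, 240.9, 37.9]
orientation: [-3.129, -0.28, -0.001]
ft_force: [0.2, -0.4, 0.1]
width: 48.5
grasp_force: 0.0
t: 6.8
ee_pos: [527.8, 240.7, 37.8]
orientation: [3.129, 0.28, 0.0]
ft_force: [-0.2, -2.8, 2.5]
width: 33.3
grasp_force: 30.0
```

```bash
python3 -m creep '[{"translation":[0,0,-4],"angular":[0,0,0],"jaw":0.3},{"translation":[0,0,-12],"angular":[0,0,0],"jaw":0.3},{"translation":[0,0,-26],"angular":[0,0,0],"jaw":0.3},{"translation":[0,0,-42],"angular":[0,0,0],"jaw":0.3},{"translation":[0,0,-58],"angular":[0,0,0],"jaw":0.3},{"translation":[0,0,-74],"angular":[0,0,0],"jaw":0.3},{"translation":[0,0,-86],"angular":[0,0,0],"jaw":0.3},{"translation":[0,0,-92],"angular":[0,0,0],"jaw":0.3}]'
python3 -m creep '[{"translation":[-4,20,0],"angular":[0,0,0],"jaw":0.3},{"translation":[-12,60,0],"angular":[0,0,0],"jaw":0.3},{"translation":[-22,105,0],"angular":[0,0,0],"jaw":0.3},{"translation":[-32,155,0],"angular":[0,0,0],"jaw":0.3},{"translation":[-42,205,0],"angular":[0,0,0],"jaw":0.3},{"translation":[-53,255,0],"angular":[0,0,0],"jaw":0.3},{"translation":[-63,300,0],"angular":[0,0,0],"jaw":0.3},{"translation":[-70,335,0],"angular":[0,0,0],"jaw":0.3}]'
python3 -m creep '[{"translation":[-3,13,0],"angular":[0,0,0],"jaw":0.3},{"translation":[-5,22,0],"angular":[0,0,0],"jaw":0.3},{"translation":[-5,22,0],"angular":[0,0,0],"jaw":0.3},{"translation":[-5,22,0],"angular":[0,0,0],"jaw":0.3},{"translation":[-5,22,0],"angular":[0,0,0],"jaw":0.3},{"translation":[-5,22,0],"angular":[0,0,0],"jaw":0.3},{"translation":[-5,22,0],"angular":[0,0,0],"jaw":0.3},{"translation":[-5,22,0],"angular":[0,0,0],"jaw":0.3}]'
python3 - <<'E'
from h import *
o=ctrl.get_obs();snap("wrist","w4");print(o["ee_pos"].round(1),o["t"],R.from_rotvec(o["orientation"]).as_matrix().round(3).tolist())
for n in("coaster_top","weight_center"):
    for r in ctrl.look_for("wrist",n)[:2]:
        q=r["rect"];p=((q[0]+q[2])/2,(q[1]+q[3])/2);print(n,round(r["score"],2),np.round(q,1),at_z("wrist",p,5).round(1))
snap("top","t4")
for r in ctrl.look_for("top","coaster_top")[:2]:
    q=r["rect"];print(np.round(q,1),at_z("top",((q[0]+q[2])/2,(q[1]+q[3])/2),5).round(1))
for n in("lid_center",):
    for r in ctrl.look_for("top",n)[:3]: q=r["rect"];print(n,np.round(q,1),at_z("top",((q[0]+q[2])/2,(q[1]+q[3])/2),26).round(1))
E
```

```text
t: 7.8
ee_pos: [528.0, 240.9, 130.7]
orientation: [-3.129, -0.28, -0.002]
ft_force: [-0.1, 0.0, -4.1]
width: 33.3
grasp_force: 30.0
t: 8.8
ee_pos: [516.9, -103.9, 129.1]
orientation: [-3.129, -0.278, 0.002]
ft_force: [0.2, 0.2, -3.1]
width: 33.6
grasp_force: 30.0
t: 9.8
ee_pos: [517.4, -123.8, 129.7]
orientation: [-3.129, -0.281, -0.0]
ft_force: [-0.3, -0.7, -2.6]
width: 33.9
grasp_force: 30.0
[ 517.4 -123.8  129.7] 9.8 [[0.984, 0.178, 0.0], [0.178, -0.984, 0.0], [0.0, -0.0, -1.0]]
coaster_top 0.84 [279.7 149.  361.2 224.8] [ 521.4 -124.6    5. ]
weight_center 0.92 [278.9 219.8 353.  315.5] [ 445.4 -134.3    5. ]
[376.8 151.1 403.2 162. ] [ 653.8 -173.2    5. ]
lid_center [164.4 150.6 189.8 172.2] [643.4 284.7  26. ]
lid_center [229.  169.3 250.8 189.4] [603.5 150.3  26. ]
lid_center [181.7 201.2 212.3 228.4] [528.6 240.2  26. ]
```

View pics/w4.png

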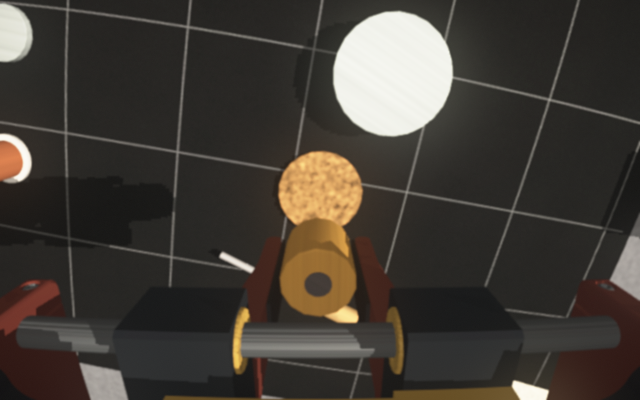

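The wrist view shows the coaster centred near (320.5,190), with the held weight right over it and the wide dish well aside at (393,73). I'll lower the weight.

```bash
python3 -m creep '[{"translation":[0.5,1,10],"angular":[0,0,0],"jaw":0.3},{"translation":[0.5,1,28],"angular":[0,0,0],"jaw":0.3},{"translation":[0.5,1,48],"angular":[0,0,0],"jaw":0.3},{"translation":[0.5,1,68],"angular":[0,0,0],"jaw":0.3},{"translation":[0.5,1,88],"angular":[0,0,0],"jaw":0.3},{"translation":[0.5,1,103],"angular":[0,0,0],"jaw":0.3},{"translation":[0.5,1,110],"angular":[0,0,0],"jaw":0.3},{"translation":[0.5,1,112],"angular":[0,0,0],"jaw":0.3}]'
python3 -m creep '[{"translation":[0,0,0.3],"angular":[0,0,0],"jaw":0.3},{"translation":[0,0,0.6],"angular":[0,0,0],"jaw":0.3},{"translation":[0,0,0.9],"angular":[0,0,0],"jaw":0.3},{"translation":[0,0,1.2],"angular":[0,0,0],"jaw":0.3},{"translation":[0,0,1.5],"angular":[0,0,0],"jaw":0.3},{"translation":[0,0,1.5],"angular":[0,0,0],"jaw":0.3},{"translation":[0,0,1.5],"angular":[0,0,0],"jaw":0.3},{"translation":[0,0,1.5],"angular":[0,0,0],"jaw":0.3}]'
```

```text
t: 11.1
ee_pos: [517.9, -124.7, 17.2]
orientation: [-3.129, -0.28, 0.001]
ft_force: [0.2, -0.3, -2.0]
width: 33.5
grasp_force: 30.0
t: 12.1
ee_pos: [518.0, -124.8, 16.2]
orientation: [-3.129, -0.28, 0.0]
ft_force: [0.6, 0.1, -1.6]
width: 33.6
grasp_force: 30.0
```

```bash
python3 -m creep '[{"translation":[0,0,0.3],"angular":[0,0,0],"jaw":0.3},{"translation":[0,0,0.5],"angular":[0,0,0],"jaw":0.3},{"translation":[0,0,0.5],"angular":[0,0,0],"jaw":0.3},{"translation":[0,0,0.5],"angular":[0,0,0],"jaw":0.3},{"translation":[0,0,0.5],"angular":[0,0,0],"jaw":0.3},{"translation":[0,0,0.5],"angular":[0,0,0],"jaw":0.3},{"translation":[0,0,0.5],"angular":[0,0,0],"jaw":0.3},{"translation":[0,0,0.5],"angular":[0,0,0],"jaw":0.3}]'
```

```text
t: 13.1
ee_pos: [518.0, -124.8, 15.7]
orientation: [-3.129, -0.28, 0.0]
ft_force: [-0.7, 0.2, 2.2]
width: 33.6
grasp_force: 30.0
```

Contact with the coaster. I'll release, rise, and carry on back above the lid.

```bash
python3 -m creep '[{"translation":[0,0,0],"angular":[0,0,0],"jaw":0.45},{"translation":[0,0,0],"angular":[0,0,0],"jaw":0.55},{"translation":[0,0,0],"angular":[0,0,0],"jaw":0.6},{"translation":[0,0,0],"angular":[0,0,0],"jaw":0.6},{"translation":[0,0,-8],"angular":[0,0,0],"jaw":0.6},{"translation":[0,0,-25],"angular":[0,0,0],"jaw":0.6},{"translation":[0,0,-50],"angular":[0,0,0],"jaw":0.7},{"translation":[0,0,-80],"angular":[0,0,0],"jaw":0.8}]'
python3 -m creep '[{"translation":[0,0,-25],"angular":[0,0,0],"jaw":0.9},{"translation":[6,-50,-30],"angular":[0,0,0],"jaw":1},{"translation":[16,-100,-30],"angular":[0,0,0],"jaw":1},{"translation":[26,-150,-30],"angular":[0,0,0],"jaw":1},{"translation":[36,-200,-30],"angular":[0,0,0],"jaw":1},{"translation":[46,-250,-30],"angular":[0,0,0],"jaw":1},{"translation":[56,-300,-30],"angular":[0,0,0],"jaw":1},{"translation":[60,-330,-30],"angular":[0,0,0],"jaw":1}]'
python3 -m creep '[{"translation":[-1,-15,0],"angular":[0,0,0],"jaw":1},{"translation":[-1,-28,0],"angular":[0,0,0],"jaw":1},{"translation":[-1,-28,0],"angular":[0,0,0],"jaw":1},{"translation":[-1,-28,0],"angular":[0,0,0],"jaw":1},{"translation":[-1,-28,0],"angular":[0,0,0],"jaw":1},{"translation":[-1,-28,0],"angular":[0,0,0],"jaw":1},{"translation":[-1,-28,0],"angular":[0,0,0],"jaw":1},{"translation":[-1,-28,0],"angular":[0,0,0],"jaw":1}]'
python3 - <<'E'
from h import *
o=ctrl.get_obs();im=snap("wrist","w5");print(o["ee_pos"].round(1),o["t"])
for r in ctrl.look_for("wrist","lid_center")[:3]: print(round(r["score"],2),np.round(r["rect"],1))
g=cv2.cvtColor(im,cv2.COLOR_RGB2HSV);m=((g[...,1]<60)&(g[...,2]>170)).astype(np.uint8);n,l,s,c=cv2.connectedComponentsWithStats(m)
for k in range(1,n):
    if 900<s[k,4]<15000:
        p=cv2.fitEllipse(max(cv2.findContours((l==k).astype(np.uint8),0,1)[0],key=len));print(s[k],np.round(p[0],1),np.round(p[1],1),at_z("wrist",p[0],26.5).round(1))
snap("scene","s5");print([(r["score"],r["rect"]) for r in ctrl.look_for("scene","weight_center")][:1],proj("scene",[518,-125,25]))
for z in (22,): print(totool(at_z("wrist",(0,0),z)-o["ee_pos"]).round(0))
E
```

```text
t: 14.1
ee_pos: [518.0, -124.8, 97.3]
orientation: [3.129, 0.28, 0.0]
ft_force: [1.1, 0.1, 0.3]
width: 67.7
grasp_force: 0.0
t: 15.1
ee_pos: [518.6, 213.1, 127.2]
orientation: [-3.128, -0.283, -0.003]
ft_force: [-0.4, 0.2, -1.4]
width: 87.8
grasp_force: 0.0
t: 16.1
ee_pos: [512.4, 238.0, 125.7]
orientation: [3.129, 0.28, -0.0]
ft_force: [-0.0, 0.2, -0.3]
width: 88.1
grasp_force: 0.0
[512.4 238.  125.7] 16.1
0.85 [416.9  70.1 471.7 126.7]
0.76 [277.9 139.5 357.9 220. ]
0.58 [240.    3.  304.6  40.9]
[    0     0   100   184 14674] [ 50.3 100.8] [113.1 184.2] [553.7 453.8  26.5]
[ 241    0   62   40 2072] [271.9  16.9] [41.9 66. ] [636.7 293.5  26.5]
[ 415   70   58   60 2696] [443.3  99.5] [55.3 60.2] [604.3 161.9  26.5]
[ 276  138   82   81 5245] [316.3 177.5] [79.9 81.7] [529.8 243.1  26.5]
[ 382  199   69   68 2105] [414.8 232.9] [57.  73.6] [498.7 156.2  26.5]
[   0  241   99   55 3723] [ 42.9 265.3] [ 49.1 117. ] [409.5 467.5  26.5]
[(0.83, [271.2, 216.5, 287.5, 244.5])] [[279.69082849 230.20877522]]
[ 156. -240.  104.]
```

View pics/w5.png

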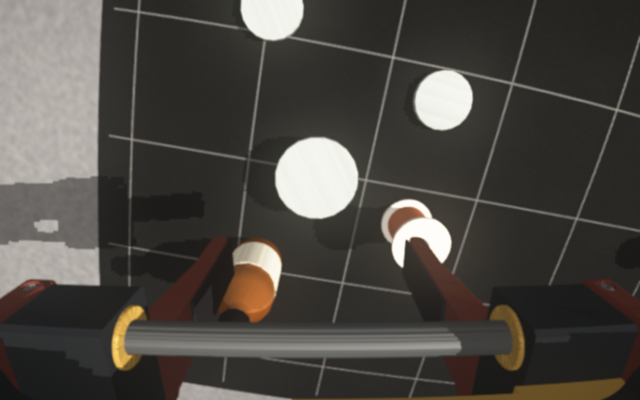

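The lid is free at (316,178), which gives (529.8, 243.1), and the weight stands on the coaster. I'll descend around the lid and grip.

```bash
python3 -m creep '[{"translation":[9,-1,12],"angular":[0,0,0],"jaw":1},{"translation":[17.5,-1.5,30],"angular":[0,0,0],"jaw":1},{"translation":[17.5,-1.5,52],"angular":[0,0,0],"jaw":1},{"translation":[17.5,-1.5,74],"angular":[0,0,0],"jaw":1},{"translation":[17.5,-1.5,92],"angular":[0,0,0],"jaw":1},{"translation":[17.5,-1.5,106],"angular":[0,0,0],"jaw":1},{"translation":[17.5,-1.5,116],"angular":[0,0,0],"jaw":1},{"translation":[17.5,-1.5,120],"angular":[0,0,0],"jaw":1}]'
python3 -m creep '[{"translation":[0,0,0],"angular":[0,0,0],"jaw":0.9},{"translation":[0,0,0],"angular":[0,0,0],"jaw":0.84},{"translation":[0,0,0],"angular":[0,0,0],"jaw":0.8},{"translation":[0,0,0],"angular":[0,0,0],"jaw":0.77},{"translation":[0,0,0],"angular":[0,0,0],"jaw":0.75},{"translation":[0,0,0],"angular":[0,0,0],"jaw":0.73},{"translation":[0,0,0],"angular":[0,0,0],"jaw":0.7},{"translation":[0,0,0],"angular":[0,0,0],"jaw":0.65}]'
python3 - <<'E'
from h import *
o=ctrl.get_obs();im=snap("wrist","w6");print(o["ee_pos"].round(2),o["grasp_force"],o["width"],ctrl.hold_point_z)
g=cv2.cvtColor(im,cv2.COLOR_RGB2HSV);m=((g[...,1]<60)&(g[...,2]>170)).astype(np.uint8);n,l,s,c=cv2.connectedComponentsWithStats(m)
for k in range(1,n):
    if 2500<s[k,4]<25000:
        p=cv2.fitEllipse(max(cv2.findContours((l==k).astype(np.uint8),0,1)[0],key=len));print(s[k],np.round(p[0],1),np.round(p[1],1),at_z("wrist",p[0],26.5).round(1))
# tilt arc about pivot 26 mm on +x at rim height 24, tool frame (z down)
tcp=o["ee_pos"][2]
for s in(1,):
  piv=np.array([26,0,tcp-24.])
  for d in(2,4,6,8,10,12,14,15,16):
    r=R.from_rotvec([0,np.deg2rad(d)*s,0]);print(d,round(np.deg2rad(d),3),(piv-r.apply(piv)).round(1))
E
```

```text
t: 17.3
ee_pos: [529.3, 242.6, 5.1]
orientation: [3.129, 0.281, -0.001]
ft_force: [0.6, 0.1, -0.1]
width: 88.0
grasp_force: 0.0
t: 18.3
ee_pos: [529.5, 242.6, 5.8]
orientation: [3.129, 0.28, 0.0]
ft_force: [0.1, 0.5, 2.2]
width: 63.6
grasp_force: 30.0
[529.47 242.6    5.79] 30.000308426097035 63.57589922589926 18.700000000000003
[ 190    0  104   41 3134] [242.   16.7] [ 41.5 109.4] [630.5 290.5  26.5]
[ 483   93   92   97 6872] [528.9 141.3] [85.9 99.8] [605.6 167.6  26.5]
2 0.035 [0.7 0.  0.9]
4 0.07 [1.3 0.  1.8]
6 0.105 [2.  0.  2.6]
8 0.14 [2.8 0.  3.4]
10 0.175 [3.6 0.  4.2]
12 0.209 [4.4 0.  5. ]
14 0.244 [5.2 0.  5.7]
15 0.262 [5.6 0.  6.1]
16 0.279 [6.  0.  6.5]
```

Lid gripped (63.6 mm, 30 N). I'll tilt it about the +x rim edge, which leans the tool away from the bottle, and stop halfway to check.

```bash
python3 -m creep '[{"translation":[-0.3,0,-0.5],"angular":[0,-0.0175,0],"jaw":0.65},{"translation":[-0.6,0,-1],"angular":[0,-0.035,0],"jaw":0.65},{"translation":[-0.9,0,-1.5],"angular":[0,-0.0525,0],"jaw":0.65},{"translation":[-1.2,0,-2],"angular":[0,-0.07,0],"jaw":0.65},{"translation":[-1.5,0,-2.5],"angular":[0,-0.0875,0],"jaw":0.65},{"translation":[-1.8,0,-3],"angular":[0,-0.105,0],"jaw":0.65},{"translation":[-2,0,-3.5],"angular":[0,-0.1225,0],"jaw":0.65},{"translation":[-2.3,0,-4],"angular":[0,-0.14,0],"jaw":0.65}]'
python3 - <<'E'
from h import *
o=ctrl.get_obs();print(o["ee_pos"].round(2),o["moment"].round(2),R.from_rotvec(o["orientation"]).as_matrix()[:,2].round(3))
a=snap("wrist","w7");b=snap("scene","s7")
cv2.imwrite("pics/c7.png",np.hstack([cv2.resize(a[...,::-1],(400,250)),cv2.resize(b[90:190,320:440,::-1],(400,333),interpolation=2)[:250]]))
E
```

```text
t: 19.35
ee_pos: [527.1, 242.2, 9.7]
orientation: [3.109, 0.279, -0.22]
ft_force: [0.5, -0.1, -1.4]
width: 63.7
grasp_force: 30.0
[527.1  242.21   9.71] [ 0.07 -0.04  0.05] [-0.138 -0.025 -0.99 ]
```

View pics/c7.png

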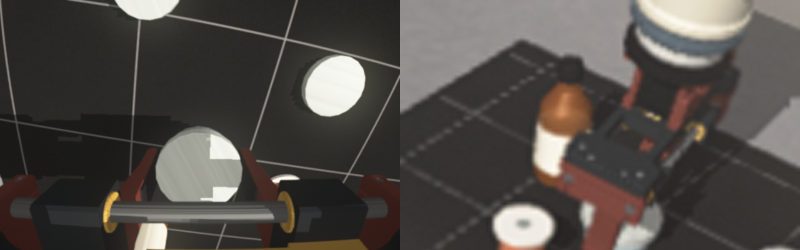

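The view shows the lid between the pads at (200,165) in the left half, and the tool leaning away from the bottle. The camera moves with the tool, so if the lid tilts with it, its outline should not change between w6 and w7. I'll check that numerically.

```bash
python3 - <<'E'
import cv2,numpy as np
for f in("w6","w7"):
    im=cv2.imread(f"pics/{f}.png");g=cv2.cvtColor(im,cv2.COLOR_BGR2GRAY)
    print(f,[int(np.argmax(np.diff(cv2.GaussianBlur(g,(3,3),0)[180:250,x].astype(int)))+180) for x in(290,300,310,320,330,340,350,360)])
E
```

```text
w6 [217, 214, 212, 211, 206, 208, 212, 219]
w7 [209, 204, 202, 201, 203, 206, 212, 219]
```

```bash
python3 - <<'E'
import cv2,numpy as np
cv2.imwrite("pics/c8.png",np.hstack([cv2.resize(cv2.imread(f"pics/{f}.png")[180:350,230:420],(399,357),interpolation=2) for f in("w6","w7")]))
E
```

```text
(no output)
```

View pics/c8.png

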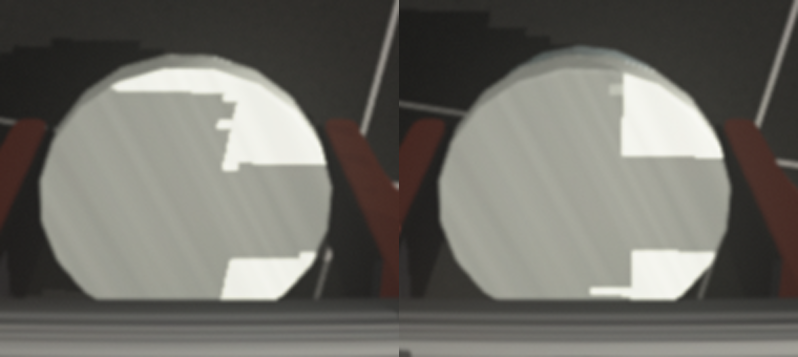

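The top-plate outline is the same in both crops, and a sliver of dish now shows beneath it, so the lid is tilting with the tool. I'll continue to about 15° and hold.

```bash
python3 -m creep '[{"translation":[-0.3,0,-0.5],"angular":[0,-0.0175,0],"jaw":0.65},{"translation":[-0.6,0,-1],"angular":[0,-0.035,0],"jaw":0.65},{"translation":[-0.9,0,-1.5],"angular":[0,-0.0525,0],"jaw":0.65},{"translation":[-1.2,0,-2],"angular":[0,-0.07,0],"jaw":0.65},{"translation":[-1.5,0,-2.5],"angular":[0,-0.0875,0],"jaw":0.65},{"translation":[-1.8,0,-3],"angular":[0,-0.105,0],"jaw":0.65},{"translation":[-2,0,-3.5],"angular":[0,-0.1225,0],"jaw":0.65},{"translation":[-2.1,0,-3.7],"angular":[0,-0.13,0],"jaw":0.65}]'
for i in 1 2 ; do python3 -m creep '[{"translation":[0,0,0],"angular":[0,0,0],"jaw":0.65},{"translation":[0,0,0],"angular":[0,0,0],"jaw":0.65},{"translation":[0,0,0],"angular":[0,0,0],"jaw":0.65},{"translation":[0,0,0],"angular":[0,0,0],"jaw":0.65},{"translation":[0,0,0],"angular":[0,0,0],"jaw":0.65},{"translation":[0,0,0],"angular":[0,0,0],"jaw":0.65},{"translation":[0,0,0],"angular":[0,0,0],"jaw":0.65},{"translation":[0,0,0],"angular":[0,0,0],"jaw":0.65}]'; done
python3 - <<'E'
from h import *
# return arc (positive turn) about the same pivot, tool frame
p=np.array([26,0,-18.2])
for d in(.0675,.135,.2025,.27):
    print(d,(p-R.from_rotvec([0,d,0]).apply(p)).round(2))
E
```

```text
t: 20.45
ee_pos: [525.7, 241.9, 13.6]
orientation: [3.077, 0.276, -0.419]
ft_force: [0.5, 0.3, 0.5]
width: 63.4
grasp_force: 30.0
t: 21.45
ee_pos: [525.6, 241.9, 13.6]
orientation: [3.077, 0.276, -0.418]
ft_force: [0.8, -0.6, 0.2]
width: 63.2
grasp_force: 30.0
t: 22.45
ee_pos: [525.6, 241.9, 13.7]
orientation: [3.077, 0.276, -0.418]
ft_force: [-0.2, -0.2, -0.5]
width: 63.1
grasp_force: 30.0
0.0675 [1.29 0.   1.71]
0.135 [2.69 0.   3.33]
0.2025 [4.19 0.   4.86]
0.27 [5.8  0.   6.28]
```

Held over 2 s at about 15.4°. Now I'll lower it along the reverse arc.

```bash
python3 -m creep '[{"translation":[0.3,0,0.4],"angular":[0,0.017,0],"jaw":0.65},{"translation":[0.6,0,0.8],"angular":[0,0.034,0],"jaw":0.65},{"translation":[0.95,0,1.2],"angular":[0,0.051,0],"jaw":0.65},{"translation":[1.3,0,1.6],"angular":[0,0.0675,0],"jaw":0.65},{"translation":[1.65,0,2],"angular":[0,0.084,0],"jaw":0.65},{"translation":[2,0,2.4],"angular":[0,0.101,0],"jaw":0.65},{"translation":[2.3,0,2.8],"angular":[0,0.118,0],"jaw":0.65},{"translation":[2.7,0,3.2],"angular":[0,0.135,0],"jaw":0.65}]'
python3 -m creep '[{"translation":[0.3,0,0.4],"angular":[0,0.017,0],"jaw":0.65},{"translation":[0.6,0,0.8],"angular":[0,0.034,0],"jaw":0.65},{"translation":[0.95,0,1.3],"angular":[0,0.051,0],"jaw":0.65},{"translation":[1.3,0,1.75],"angular":[0,0.0675,0],"jaw":0.65},{"translation":[1.65,0,2.2],"angular":[0,0.084,0],"jaw":0.65},{"translation":[2,0,2.6],"angular":[0,0.101,0],"jaw":0.65},{"translation":[2.3,0,3],"angular":[0,0.118,0],"jaw":0.65},{"translation":[2.6,0,3.5],"angular":[0,0.135,0],"jaw":0.65}]'
python3 - <<'E'
from h import *
o=ctrl.get_obs();print(R.from_rotvec(o["orientation"]).as_matrix()[:,2].round(3),o["moment"].round(2),totool(np.array([529.4,242.6,5.3])-o["ee_pos"]).round(2))
E
```

```text
t: 23.45
ee_pos: [527.3, 242.2, 9.8]
orientation: [3.11, 0.279, -0.208]
ft_force: [-0.5, 0.1, -1.4]
width: 63.7
grasp_force: 30.0
t: 24.45
ee_pos: [529.4, 242.6, 6.0]
orientation: [-3.129, -0.281, -0.002]
ft_force: [-0.3, -0.9, -0.9]
width: 63.2
grasp_force: 30.0
[ 0.001  0.    -1.   ] [0.   0.07 0.03] [0.03 0.04 0.69]
```

```bash
python3 -m creep '[{"translation":[0,0,0.1],"angular":[0,0,0],"jaw":0.65},{"translation":[0,0,0.2],"angular":[0,0,0],"jaw":0.65},{"translation":[0,0,0.3],"angular":[0,0,0],"jaw":0.65},{"translation":[0,0,0.4],"angular":[0,0,0],"jaw":0.65},{"translation":[0,0,0.5],"angular":[0,0,0],"jaw":0.65},{"translation":[0,0,0.5],"angular":[0,0,0],"jaw":0.65},{"translation":[0,0,0.5],"angular":[0,0,0],"jaw":0.65},{"translation":[0,0,0.5],"angular":[0,0,0],"jaw":0.65}]'
```

```text
t: 25.45
ee_pos: [529.6, 242.7, 5.7]
orientation: [-3.129, -0.281, -0.001]
ft_force: [-0.3, -0.1, 4.9]
width: 63.6
grasp_force: 30.0
```

The lid is seated (4.9 N of contact). I'll release it, rise and check.

```bash
python3 -m creep '[{"translation":[0,0,0],"angular":[0,0,0],"jaw":0.75},{"translation":[0,0,0],"angular":[0,0,0],"jaw":0.8},{"translation":[0,0,0],"angular":[0,0,0],"jaw":0.86},{"translation":[0,0,0],"angular":[0,0,0],"jaw":0.93},{"translation":[0,0,0],"angular":[0,0,0],"jaw":1},{"translation":[0,0,0],"angular":[0,0,0],"jaw":1},{"translation":[0,0,-5],"angular":[0,0,0],"jaw":1},{"translation":[0,0,-18],"angular":[0,0,0],"jaw":1}]'
python3 -m creep '[{"translation":[0,0,-15],"angular":[0,0,0],"jaw":1},{"translation":[-4,0,-40],"angular":[0,0,0],"jaw":1},{"translation":[-10,0,-65],"angular":[0,0,0],"jaw":1},{"translation":[-17,0,-90],"angular":[0,0,0],"jaw":1},{"translation":[-17,0,-102],"angular":[0,0,0],"jaw":1},{"translation":[-17,0,-102],"angular":[0,0,0],"jaw":1},{"translation":[-17,0,-102],"angular":[0,0,0],"jaw":1},{"translation":[-17,0,-102],"angular":[0,0,0],"jaw":1}]'
cat >> h.py <<'E'
def lid(name):
    o=ctrl.get_obs();im=snap("wrist",name);print(o["ee_pos"].round(1),o["t"])
    g=cv2.cvtColor(im,cv2.COLOR_RGB2HSV);m=((g[...,1]<60)&(g[...,2]>170)).astype(np.uint8);n,l,s,c=cv2.connectedComponentsWithStats(m)
    for k in range(1,n):
        if 900<s[k,4]<15000:
            p=cv2.fitEllipse(max(cv2.findContours((l==k).astype(np.uint8),0,1)[0],key=len));P=at_z("wrist",p[0],26.5);print(s[k],np.round(p[0],1),np.round(p[1],1),P.round(1))
E
python3 - <<'E'
from h import *
lid("w9")
E
```

```text
t: 26.45
ee_pos: [529.0, 242.4, 23.7]
orientation: [3.129, 0.28, -0.002]
ft_force: [0.4, 0.7, 0.8]
width: 87.7
grasp_force: 0.0
t: 27.45
ee_pos: [512.2, 239.4, 124.5]
orientation: [3.129, 0.28, -0.003]
ft_force: [0.6, 0.3, 0.5]
width: 87.7
grasp_force: 0.0
[512.2 239.4 124.5] 27.45
[    0     0   101   184 14618] [50.4 99.5] [113.5 187.5] [554.6 454.   26.5]
[ 242    0   63   40 2048] [273.7  16.7] [41.4 66. ] [636.5 293.5  26.5]
[ 417   70   58   60 2712] [445.5  99.4] [55.6 60.3] [604.3 162.   26.5]
[ 277  138   83   81 5302] [317.7 177.7] [80.3 82.2] [529.8 243.4  26.5]
[ 384  200   70   66 2094] [417.1 233.1] [56.7 74.1] [498.9 155.9  26.5]
[   0  241   99   55 3727] [ 43.1 265.3] [ 49.2 117. ] [409.9 467.7  26.5]
```

The lid is back at (529.8, 243.4) with the same round outline, so it is flat and centred. Now for the weight.

```bash
python3 -m creep '[{"translation":[-4,22,0],"angular":[0,0,0],"jaw":0.9},{"translation":[-12,70,0],"angular":[0,0,0],"jaw":0.8},{"translation":[-20,120,0],"angular":[0,0,0],"jaw":0.8},{"translation":[-28,170,0],"angular":[0,0,0],"jaw":0.8},{"translation":[-36,220,0],"angular":[0,0,0],"jaw":0.8},{"translation":[-44,270,0],"angular":[0,0,0],"jaw":0.8},{"translation":[-52,320,0],"angular":[0,0,0],"jaw":0.8},{"translation":[-59,355,0],"angular":[0,0,0],"jaw":0.8}]'
python3 -m creep '[{"translation":[0,4,0],"angular":[0,0,0],"jaw":0.65},{"translation":[0,4,0],"angular":[0,0,0],"jaw":0.65},{"translation":[0,4,0],"angular":[0,0,0],"jaw":0.65},{"translation":[0,4,0],"angular":[0,0,0],"jaw":0.65},{"translation":[0,4,0],"angular":[0,0,0],"jaw":0.65},{"translation":[0,4,0],"angular":[0,0,0],"jaw":0.65},{"translation":[0,4,0],"angular":[0,0,0],"jaw":0.65},{"translation":[0,4,0],"angular":[0,0,0],"jaw":0.65}]'
python3 - <<'E'
from h import *
o=ctrl.get_obs();snap("wrist","w10");print(o["ee_pos"].round(1),totool(np.array([518,-124.8,15.7])-o["ee_pos"]).round(1))
for r in ctrl.look_for("wrist","weight_center")[:2]: print(r["score"],np.round(r["rect"],1))
print(proj("wrist",[[518,-124.8,45],[518,-124.8,5]]).round(1).tolist())
E
```

```text
t: 28.5
ee_pos: [516.7, -123.3, 125.3]
orientation: [3.129, 0.278, -0.001]
ft_force: [0.7, 0.5, -0.1]
width: 70.5
grasp_force: 0.0
t: 29.5
ee_pos: [518.4, -124.1, 125.5]
orientation: [-3.129, -0.281, 0.0]
ft_force: [0.1, 0.0, -0.1]
width: 57.1
grasp_force: 0.0
[ 518.4 -124.1  125.5] [ -0.6   0.6 109.8]
0.72 [297.5 174.9 340.8 228.1]
[[319.6, 207.9], [319.4, 193.2]]
```

View pics/w10.png

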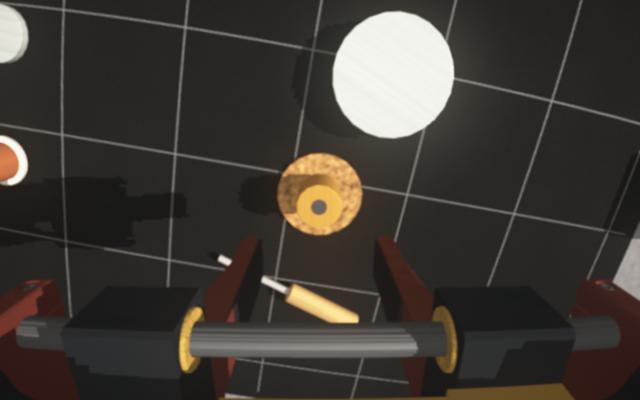

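The weight stands at (319,207) on the coaster, right where expected. I'll pick it up.

```bash
python3 -m creep '[{"translation":[-0.5,0.5,10],"angular":[0,0,0],"jaw":0.65},{"translation":[-0.5,0.5,30],"angular":[0,0,0],"jaw":0.65},{"translation":[-0.5,0.5,52],"angular":[0,0,0],"jaw":0.65},{"translation":[-0.5,0.5,74],"angular":[0,0,0],"jaw":0.65},{"translation":[-0.5,0.5,94],"angular":[0,0,0],"jaw":0.65},{"translation":[-0.5,0.5,106],"angular":[0,0,0],"jaw":0.6},{"translation":[-0.5,0.5,109.5],"angular":[0,0,0],"jaw":0.55},{"translation":[-0.5,0.5,109.5],"angular":[0,0,0],"jaw":0.5}]'
python3 -m creep '[{"translation":[0,0,0],"angular":[0,0,0],"jaw":0.46},{"translation":[0,0,0],"angular":[0,0,0],"jaw":0.43},{"translation":[0,0,0],"angular":[0,0,0],"jaw":0.4},{"translation":[0,0,0],"angular":[0,0,0],"jaw":0.35},{"translation":[0,0,0],"angular":[0,0,0],"jaw":0.3},{"translation":[0,0,0],"angular":[0,0,0],"jaw":0.3},{"translation":[0,0,0],"angular":[0,0,0],"jaw":0.3},{"translation":[0,0,0],"angular":[0,0,0],"jaw":0.3}]'
python3 -m creep '[{"translation":[0,0,-4],"angular":[0,0,0],"jaw":0.3},{"translation":[0,0,-14],"angular":[0,0,0],"jaw":0.3},{"translation":[0,0,-30],"angular":[0,0,0],"jaw":0.3},{"translation":[0,0,-50],"angular":[0,0,0],"jaw":0.3},{"translation":[0,0,-72],"angular":[0,0,0],"jaw":0.3},{"translation":[0,0,-92],"angular":[0,0,0],"jaw":0.3},{"translation":[0,0,-108],"angular":[0,0,0],"jaw":0.3},{"translation":[0,0,-114],"angular":[0,0,0],"jaw":0.3}]'
python3 - <<'E'
from h import *
o=ctrl.get_obs();print(totool(np.array([529.5,242.8,130])-o["ee_pos"]).round(1))
E
```

```text
t: 30.6
ee_pos: [518.1, -124.8, 16.1]
orientation: [3.129, 0.281, 0.0]
ft_force: [0.6, -0.1, -0.1]
width: 44.2
grasp_force: 0.0
t: 31.6
ee_pos: [518.2, -124.8, 16.3]
orientation: [3.129, 0.28, 0.001]
ft_force: [-1.8, 0.6, 4.7]
width: 33.4
grasp_force: 30.0
t: 32.6
ee_pos: [518.5, -124.9, 131.5]
orientation: [3.128, 0.28, 0.003]
ft_force: [-0.7, 0.2, -2.2]
width: 33.2
grasp_force: 30.0
[  76.2 -359.9    1.3]
```

```bash
python3 -m creep '[{"translation":[5,-22,0],"angular":[0,0,0],"jaw":0.3},{"translation":[14,-65,0],"angular":[0,0,0],"jaw":0.3},{"translation":[25,-115,0],"angular":[0,0,0],"jaw":0.3},{"translation":[35,-165,0],"angular":[0,0,0],"jaw":0.3},{"translation":[46,-215,0],"angular":[0,0,0],"jaw":0.3},{"translation":[56,-265,0],"angular":[0,0,0],"jaw":0.3},{"translation":[66,-310,0],"angular":[0,0,0],"jaw":0.3},{"translation":[73,-345,0],"angular":[0,0,0],"jaw":0.3}]'
python3 -m creep '[{"translation":[2,-10,0],"angular":[0,0,0],"jaw":0.3},{"translation":[3,-15,0],"angular":[0,0,0],"jaw":0.3},{"translation":[3,-15,0],"angular":[0,0,0],"jaw":0.3},{"translation":[3,-15,0],"angular":[0,0,0],"jaw":0.3},{"translation":[3,-15,0],"angular":[0,0,0],"jaw":0.3},{"translation":[3,-15,0],"angular":[0,0,0],"jaw":0.3},{"translation":[3,-15,0],"angular":[0,0,0],"jaw":0.3},{"translation":[3,-15,0],"angular":[0,0,0],"jaw":0.3}]'
python3 - <<'E'
from h import *
o=ctrl.get_obs();print(o["ee_pos"].round(1),totool(np.array([529.5,242.8,38.3])-o["ee_pos"]).round(1))
E
```

```text
t: 33.6
ee_pos: [528.0, 229.6, 129.6]
orientation: [3.129, 0.282, -0.001]
ft_force: [0.6, -0.8, -2.8]
width: 33.4
grasp_force: 30.0
t: 34.6
ee_pos: [528.8, 243.0, 130.0]
orientation: [3.129, 0.28, 0.0]
ft_force: [-0.3, -0.1, -2.4]
width: 33.6
grasp_force: 30.0
[528.8 243.  130. ] [ 0.7  0.3 91.7]
```

```bash
python3 -m creep '[{"translation":[0.5,0.5,8],"angular":[0,0,0],"jaw":0.3},{"translation":[0.5,0.5,24],"angular":[0,0,0],"jaw":0.3},{"translation":[0.5,0.5,42],"angular":[0,0,0],"jaw":0.3},{"translation":[0.5,0.5,60],"angular":[0,0,0],"jaw":0.3},{"translation":[0.5,0.5,75],"angular":[0,0,0],"jaw":0.3},{"translation":[0.5,0.5,85],"angular":[0,0,0],"jaw":0.3},{"translation":[0.5,0.5,89],"angular":[0,0,0],"jaw":0.3},{"translation":[0.5,0.5,90],"angular":[0,0,0],"jaw":0.3}]'
python3 -m creep '[{"translation":[0,0,0.2],"angular":[0,0,0],"jaw":0.3},{"translation":[0,0,0.4],"angular":[0,0,0],"jaw":0.3},{"translation":[0,0,0.6],"angular":[0,0,0],"jaw":0.3},{"translation":[0,0,0.8],"angular":[0,0,0],"jaw":0.3},{"translation":[0,0,1],"angular":[0,0,0],"jaw":0.3},{"translation":[0,0,1.2],"angular":[0,0,0],"jaw":0.3},{"translation":[0,0,1.2],"angular":[0,0,0],"jaw":0.3},{"translation":[0,0,1.2],"angular":[0,0,0],"jaw":0.3}]'
```

```text
t: 35.6
ee_pos: [529.6, 242.7, 40.0]
orientation: [-3.129, -0.281, -0.0]
ft_force: [0.6, -0.3, -2.4]
width: 33.6
grasp_force: 30.0
t: 36.6
ee_pos: [529.4, 242.6, 38.8]
orientation: [3.129, 0.28, -0.0]
ft_force: [1.0, 0.9, -2.7]
width: 33.5
grasp_force: 30.0
```

```bash
python3 -m creep '[{"translation":[0,0,0.2],"angular":[0,0,0],"jaw":0.3},{"translation":[0,0,0.4],"angular":[0,0,0],"jaw":0.3},{"translation":[0,0,0.6],"angular":[0,0,0],"jaw":0.3},{"translation":[0,0,0.8],"angular":[0,0,0],"jaw":0.3},{"translation":[0,0,0.8],"angular":[0,0,0],"jaw":0.3},{"translation":[0,0,0.8],"angular":[0,0,0],"jaw":0.3},{"translation":[0,0,0.8],"angular":[0,0,0],"jaw":0.3},{"translation":[0,0,0.8],"angular":[0,0,0],"jaw":0.3}]'
```

```text
t: 37.6
ee_pos: [529.4, 242.6, 38.3]
orientation: [-3.129, -0.28, -0.0]
ft_force: [-2.9, -0.8, 5.5]
width: 33.5
grasp_force: 30.0
```

The weight is seated on the lid. I'll release and rise.

```bash
python3 -m creep '[{"translation":[0,0,-0.2],"angular":[0,0,0],"jaw":0.45},{"translation":[0,0,-0.2],"angular":[0,0,0],"jaw":0.52},{"translation":[0,0,-0.2],"angular":[0,0,0],"jaw":0.58},{"translation":[0,0,-0.2],"angular":[0,0,0],"jaw":0.65},{"translation":[0,0,-0.2],"angular":[0,0,0],"jaw":0.65},{"translation":[0,0,-8],"angular":[0,0,0],"jaw":0.65},{"translation":[0,0,-24],"angular":[0,0,0],"jaw":0.65},{"translation":[-3,0,-44],"angular":[0,0,0],"jaw":0.65}]'
python3 -m creep '[{"translation":[-5,0,-20],"angular":[0,0,0],"jaw":0.8},{"translation":[-12,0,-40],"angular":[0,0,0],"jaw":0.8},{"translation":[-14,0,-60],"angular":[0,0,0],"jaw":0.8},{"translation":[-14,0,-60],"angular":[0,0,0],"jaw":0.8},{"translation":[-14,0,-60],"angular":[0,0,0],"jaw":0.8},{"translation":[-14,0,-60],"angular":[0,0,0],"jaw":0.8},{"translation":[-14,0,-60],"angular":[0,0,0],"jaw":0.8},{"translation":[-14,0,-60],"angular":[0,0,0],"jaw":0.8}]'
python3 - <<'E'
from h import *
lid("w11");print(proj("wrist",[[529.7,243,27],[529.7,243,67]]).round(1).tolist())
cv2.imwrite("pics/c11.png",cv2.resize(cv2.imread("pics/w11.png")[90:290,220:450],None,fx=2.6,fy=2.6,interpolation=2))
E
```

```text
t: 38.6
ee_pos: [526.5, 242.1, 83.4]
orientation: [-3.129, -0.28, -0.001]
ft_force: [0.8, 0.2, -0.4]
width: 57.0
grasp_force: 0.0
t: 39.6
ee_pos: [512.5, 239.5, 141.5]
orientation: [3.129, 0.28, -0.001]
ft_force: [-0.1, -0.5, 0.6]
width: 69.9
grasp_force: 0.0
[512.5 239.5 141.5] 39.6
[ 246    0   70   76 2312] [277.6  27.4] [60.9 75.8] [633.1 292.3  26.5]
[ 411   65  104   64 2666] [452.   96.9] [ 56.1 113.7] [608.5 151.6  26.5]
[ 279  135   90   78 2936] [320.3 173.9] [76.1 84.7] [529.7 241.4  26.5]
[ 380  194   66   70 2492] [413.3 225.8] [48.9 77.8] [499.3 154.7  26.5]
[   0  234  110   68 5306] [ 50.5 263.9] [ 61.8 127.9] [401.6 474.1  26.5]
[ 162  342  282    9 1929] [338.3 346.1] [  7.3 377.8] [365.3 193.6  26.5]
[ 204  375  165   25 2033] [216.4 387.8] [ 19.8 249.8] [289.4 306.5  26.5]
[[318.4, 173.7], [318.4, 186.0]]
```

View pics/c11.png

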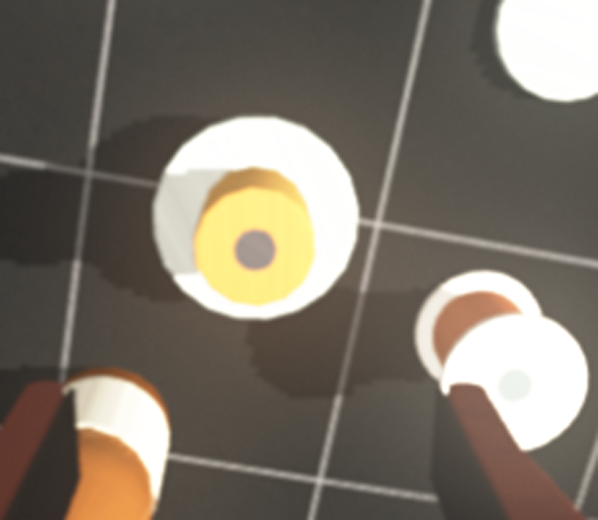

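The lid is at (318.5,173.5) and the top of the weight at (317.7,185), against a prediction of (318.4,186) for a centred weight. That is within about 1 mm, with the bottle and spool in place, so I'm handing in.

```bash
python3 -c "
from workcell import ctrl
print(ctrl.close_job())"
```

```text
the job is handed in; nothing more can be done
None
```

The job is handed in but no verdict came back: the lid was tipped to about 15° for over 2 s, lowered flat and centred, and the weight set back within about 1 mm of its middle by the wrist camera, at 39.6 s of the 72 s allowed.

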